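Lay the tall marble carton down in the taped bay

ROBOT

A 7-joint arm with a two-finger parallel gripper is mounted at the origin on the work surface. World frame = base frame: x ahead of the robot, y to its left, z up, the work surface at z = 0. Lengths are in m, angles in rad, forces in N, time in s.
With the tool pointing down it reaches from about 0.425 to 0.925 m from the base axis. Payload 6.8 kg.
Tool frame: the origin (TCP) lies at the very end of the fingers, on their centre line; the grasp point (between the pads) lies 19 mm behind it (tcp_to_grasp is the distance from the TCP to the grasp point, in m); z points along the fingers, y is the direction in which the jaws open and shut (so a half turn about z gives the same grasp; the last joint's range is limited). The gripper opens to 85 mm and grips with 20 to 120 N. Pads are 22 mm wide; open, the fingers measure 114 mm over their backs; the gripper's body (76 mm by 85 mm) begins 54 mm behind the grasp point. The pads swing forward as they close: fully open they stand 13 mm farther back than shut.
Start: joints at [-1.301, 0.477, 0.022, 1.555, -0.011, 1.109, -0.083], TCP at [0.249, 0.627, 0.231] pointing down, gripper open.
Joint ranges: [-2.96, 2.96], [-0.34, 2.1], [-1.41, 1.46], [0.24, 2.44], [-1.37, 4.51], [0.17, 1.92], [-2.96, 2.96]. Speed limits (rad/s): [2.39, 2.39, 3.14, 3.14, 3.14, 3.14, 3.14].

INTERFACE

Orientations are given as a unit quaternion [w, x, y, z].
In Python, from station import * gives the robot as it stands.
- The arm moves only by the tool apply_moves, never from a script. Its argument "increments" is one flat list of numbers, 5 for each row, row after row: the finger opening in mm, from 0 to 85.4, then the shift along the tool's x, y, z in mm, then the turn about the tool's z in degrees. In form: [claw, tx, ty, tz, roll, claw, tx, ty, tz, roll, ...]. A call has 1 to 12 rows; each row shifts and turns the pose as measured when the row begins, along the tool's axes as they then stand; what a row does not reach is not made up. A row lasts 1/8 s, in which the tool goes at most 62.5 mm and 10.7 degrees, less where a joint would pass 70% of its speed; a pose out of reach is approached as far as the arm can. A call with a gripper value outside its range is refused whole. The fingers move at their own pace and stop on an object; "squeeze" is the grip in N (left out, the last holds). Time passes only in rows, so rows that do not move let the fingers close. It gives the time, the measured TCP pose, the force and the opening at its end, in the units of the state.
- get_obs(): the state, without advancing time (a new reading comes with each control period).
- read_camera(name): name is "scene" or "side" or "wrist"; returns (picture, depth): 420x560x3 uint8, blue, green, red; 420x560 float32, m along the optical axis (not along the pixel's ray), 0 where there is no reading.
- get_calibration(name): a dict with "mtx" (3x3 intrinsics, pixels), "D" ([k1, k2, p1, p2, k3] as OpenCV has them; the pictures are not rectified), "camera_from_world" (4x4, takes a point from world to camera coordinates); the wrist camera has in their place "T_tool_cam" (4x4, takes a point from camera to tool coordinates, whose origin is the TCP and whose axes are the flange's). Camera axes: x right, y down, z forward; pixel columns grow to the right and rows downward; lengths in m; the calibration is good to about 2 mm. A picture is of the moment at which its call begins: read the wrist's pose just before it. get_calibration takes no time and is no camera call.
- hand_in(): hands the job in, once; it reports no verdict.
Trained networks look in the newest picture that a camera, given by its name, has taken for a name from the list of things; names that differ only in an ending like _2 or _b are one class to them, and where a whole thing is asked for, a point or a joint stands for the part that bears it (a point fixed in the world has none). Each returns a list of dicts, best first, with "p" (0 to 1); they miss things now and then, are a little off and sometimes report something else, mostly with a low value. They report only what shows in the picture. A call takes as long as a camera call. They do not tell look-alikes from the thing itself.
- outline_of(camera, thing): "pixels" (420x560 bool, what is visible of it) and "extent" ([centre column, centre row, width, height] in pixels, round what is visible of it).
The state is a dict: "t": time; "q": joint angles; "joint_vel": joint speeds; "joint_torque": joint torques, N m; "eef_pos": TCP position; "tool_rot": TCP orientation; "contact_force": force on the tool from outside, world axes, zero at the start; "torque": the same for the moment, N m; "gripper_width": opening from 0.0 (shut) to 1.0 (fully open).
Only numpy, scipy, OpenCV 4.12 (cv2) and the standard library are available. Lean on these libraries where they do the work, as an engineer would, in place of code of your own. Each camera call takes 0.05 s, during which the arm holds its last target.

TASK

Tip over the tall cardboard carton standing in the middle of the wooden board, by pushing it with a fingertip near its top, so that it comes down flat on its broad face inside the taped bay. Then push it sideways, still lying inside the tape, until its long side sits flush along the bay's low steel rail. Do not grasp or lift it, and leave everything else standing where it is.

Things in the scene. Friction and masses are not known exactly. Their poses are not given: they have to be found in the camera images.
- carton: tall brown cardboard carton, 70 x 36 x 120 mm, about 0.25 kg, standing in the middle of the board, across the bay's near end tape. Origin at its middle (at first 60 mm above the board). Own z along its 120 mm length (up at first), x along its 70 mm width, y along its 36 mm thickness: a broad face looks to the bay. Pushed near its top it pivots on its bottom edge and falls past 17 degrees; lying, it slides at 1 to 6 N
- bay: bay on the board, left or right of the carton, 160 mm (its y) by 130 mm (its x). Cream tape 10 mm wide at both ends (inner edges y = +-80 mm) and on the robot's side (inner edge x = -65 mm); far border a fixed steel rail 14 mm high, 180 mm long along y, its face at x = +65 mm. Origin mid-bay on the board's top (6 mm over the table); x points away from the robot. Its middle is about 78 mm from the carton's
- dish: frosted glass dish, 68 mm across, 26 mm high, on a 3 mm cork mat on the other side of the carton from the bay, about 78 mm from the carton's middle; origin under its centre. Loose, to be left alone
- vial: cork-stoppered vial of yellow marbles, 28 mm across, 72 mm tall, standing at the board's far edge, behind the carton; origin under its centre. Loose, to be left alone
- mug: chipped teal enamel mug, 80 mm across, 80 mm high, to the left of the board; origin under its centre. Loose, to be left alone
- jar: jar with steel lid, 68 mm across, 85 mm tall, to the right of the board; origin under its centre. Loose, to be left alone
- small_carton: small squat carton, 50 x 36 x 60 mm, to the right of the board; origin under its centre. Loose, to be left alone
There are look-alikes about, which are no part of the job. What is shaped like the carton but pink is not meant.

How it is judged:
By the outcome, as a careful person would: the job done as asked, in the order asked, and still so for the second after the job is handed in, with the robot touching nothing.
It also fails if it takes over 40 s, if anything falls off the work surface, if the arm or the gripper's body presses on something with over 40 N, if the wrist force passes 120 N, or if a joint passes its speed limit or range.

## Working session

There is one attempt and no reset: what is moved stays moved. The work goes in short steps, Python scripts to look and compute and a tool call to move; the robot and the scene stay as the last step left them, time stands still between calls to the robot, and variables do not carry over. Pictures are saved under pics/ and viewed, and the job is handed in when it is done.

Besides the shell and the picture viewer there is one more tool, called after ">>>" as name(argument=value, ...), one argument or row to a line, values as JSON. apply_moves: Moves the arm, as the interface text tells. Its arguments: {"type":"object","properties":{"increments":{"type":"array"},"squeeze":{"type":"number"}},"required":["increments"]}

```bash
ls; mkdir -p pics; python3 - <<'E'
from station import *
import cv2
for n in ("scene","side","wrist"):
    p,d=read_camera(n); cv2.imwrite(f"pics/a_{n}.png",p)
print(get_obs()); print(get_calibration("scene")); print(get_calibration("wrist"))
E
```

```text
pics
{'t': 0.15, 'q': array([-1.30111043,  0.47763443,  0.02236698,  1.55616776, -0.0114523 ,
        1.10932446, -0.0831029 ]), 'joint_vel': array([ 0.00036435, -0.00218958,  0.000112  , -0.00301276, -0.00056471,
       -0.00098609, -0.00065096]), 'joint_torque': array([ 2.08723206e-03, -5.96924436e+01,  1.60970874e+00, -2.81488895e+01,
        1.26174866e-02,  6.54943666e-03, -1.75599524e-05]), 'eef_pos': array([0.24885003, 0.62698326, 0.23055715]), 'tool_rot': array([-5.73839987e-05,  1.87762424e-01,  9.82214222e-01, -7.00607847e-04]), 'contact_force': array([-0.48266092,  0.70018331,  0.28773006]), 'torque': array([-0.01364612, -0.00607827, -0.00673095]), 'gripper_width': 1.0000221801252258}
{'mtx': array([[384.81705472,   0.        , 283.58243735],
       [  0.        , 384.81705472, 210.74423766],
       [  0.        ,   0.        ,   1.        ]]), 'D': array([-0.09108641,  0.        ,  0.        ,  0.        ,  0.        ]), 'camera_from_world': array([[-6.72363783e-01,  7.40220032e-01, -1.11702661e-03,
         4.27274977e-01],
       [ 4.77738000e-01,  4.32789912e-01, -7.64499376e-01,
        -2.29199370e-01],
       [-5.65414315e-01, -5.14555338e-01, -6.44623500e-01,
         1.35874097e+00],
       [ 0.00000000e+00,  0.00000000e+00,  0.00000000e+00,
         1.00000000e+00]])}
{'mtx': array([[338.19965941,   0.        , 275.06260632],
       [  0.        , 338.19965941, 209.46478814],
       [  0.        ,   0.        ,   1.        ]]), 'D': array([-0.06983485,  0.        ,  0.        ,  0.        ,  0.        ]), 'T_tool_cam': array([[-1.05834504e-04, -9.58313191e-01, -2.85719822e-01,
         7.29763879e-02],
       [ 9.99999311e-01, -4.35381751e-04,  1.08987064e-03,
        -5.18006338e-04],
       [-1.16883460e-03, -2.85719510e-01,  9.58312577e-01,
        -1.41718189e-01],
       [ 0.00000000e+00,  0.00000000e+00,  0.00000000e+00,
         1.00000000e+00]])}
```

View pics/a_scene.png

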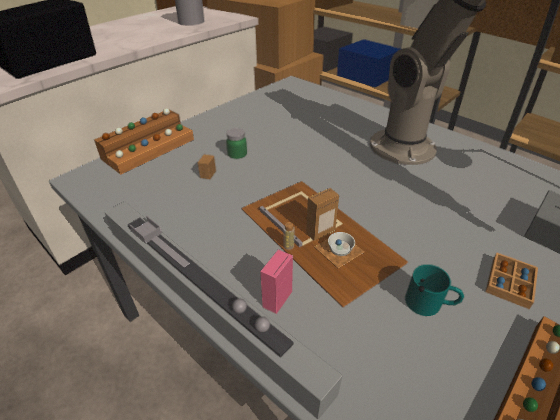

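View pics/a_side.png

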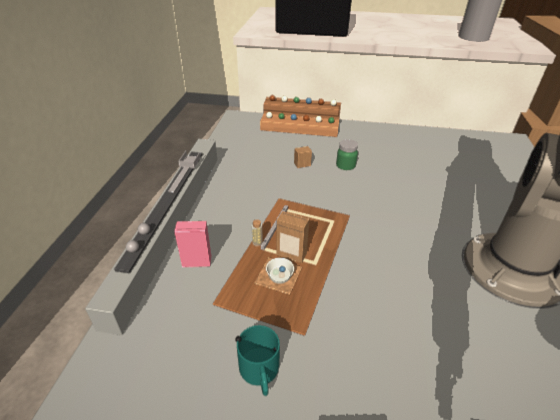

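View pics/a_wrist.png

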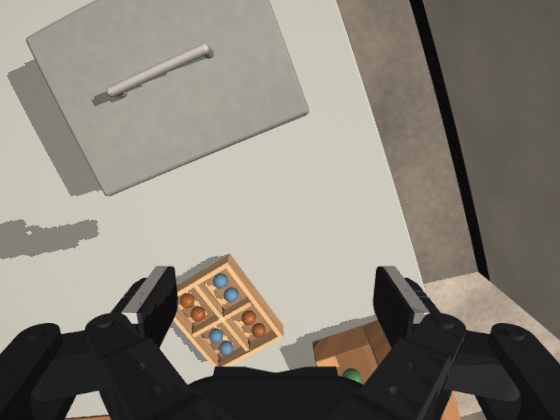

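The carton candidates in the scene view are the brown one at (323,213), the pink look-alike at (278,281), and the small squat one at (207,166). I choose the brown one, since it stands on the board across the tape. The bay is on the robot's right (-y) and the dish is on the +y side. The vial is at (290,237).

```bash
cat > h.py <<'E'
from station import *
import numpy as np, cv2
from scipy.spatial.transform import Rotation as R
def cfw(n,o=None):
    c=get_calibration(n)
    if n!="wrist": return c["mtx"],c["D"],c["camera_from_world"]
    o=o or get_obs(); q=o["tool_rot"]; T=np.eye(4); T[:3,:3]=R.from_quat([q[1],q[2],q[3],q[0]]).as_matrix(); T[:3,3]=o["eef_pos"]
    return c["mtx"],c["D"],np.linalg.inv(T@c["T_tool_cam"])
def cloud(n,d,mask,o=None):
    K,D,T=cfw(n,o); v,u=np.nonzero(mask&(d>0)); z=d[v,u]
    if len(z)==0: return np.zeros((0,3))
    xy=cv2.undistortPoints(np.stack([u,v],1).astype(np.float64)[:,None],K,D)[:,0]
    P=np.c_[xy*z[:,None],z]; Ti=np.linalg.inv(T); return P@Ti[:3,:3].T+Ti[:3,3]
def proj(n,P,o=None):
    K,D,T=cfw(n,o); return cv2.projectPoints(np.asarray(P,float).reshape(-1,3),cv2.Rodrigues(T[:3,:3])[0],T[:3,3],K,D)[0][:,0]
E
python3 - <<'E'
from h import *
np.set_printoptions(precision=4,suppress=True)
for n in ("scene","side"):
    p,d=read_camera(n)
    np.savez(f"{n}.npz",p=p,d=d)
    for th in ("carton","bay","dish","vial","small_carton"):
        for r in outline_of(n,th)[:3]:
            P=cloud(n,d,r["pixels"])
            print(n,th,round(r["p"],2),np.round(r["extent"]),len(P),np.median(P,0) if len(P) else "", np.percentile(P,[3,97],axis=0).ravel() if len(P) else "")
    x,y=(240,170) if n=="scene" else (220,190)
    cv2.imwrite(f"pics/b_{n}.png",cv2.resize(p[y:y+130,x:x+170],None,fx=4.5,fy=4.5,interpolation=cv2.INTER_CUBIC))
E
```

```text
scene carton 0.97 [323. 212.  35.  52.] 1306 [0.5688 0.0676 0.0848] [0.5252 0.0345 0.0135 0.5908 0.0805 0.1275]
scene carton 0.61 [278. 283.  29.  64.] 1541 [0.8023 0.1297 0.0875] [0.7533 0.1039 0.0073 0.8232 0.1414 0.1214]
scene bay 0.61 [300. 217.  84.  57.] 400 [ 0.6037 -0.0715  0.0103] [ 0.4604 -0.117   0.0055  0.6327  0.0722  0.0223]
scene bay 0.38 [323. 212.  32.  52.] 1311 [0.5681 0.0676 0.0848] [0.5247 0.0335 0.0126 0.5908 0.0805 0.1275]
scene dish 0.68 [344. 245.  24.  22.] 475 [0.5673 0.132  0.0249] [0.5407 0.1042 0.012  0.602  0.1612 0.036 ]
scene vial 0.5 [291. 234.  16.  31.] 276 [0.6569 0.0346 0.0517] [0.6404 0.02   0.0111 0.6628 0.0418 0.0793]
scene small_carton 0.91 [203. 168.  14.  22.] 316 [ 0.5922 -0.3674  0.0411] [ 0.5585 -0.3912  0.0056  0.607  -0.354   0.061 ]
side carton 0.91 [292. 238.  36.  50.] 1341 [0.5519 0.0737 0.0855] [0.5185 0.0481 0.0136 0.5875 0.0836 0.1277]
side carton 0.91 [195. 244.  38.  44.] 1422 [0.7805 0.1344 0.0798] [0.7495 0.1029 0.0066 0.8142 0.1437 0.122 ]
side bay 0.94 [298. 237.  70.  58.] 336 [0.596  0.0167 0.0088] [ 0.4634 -0.1081  0.0055  0.6285  0.0759  0.0223]
side bay 0.25 [347. 152.  22.  34.] 561 [ 0.4325 -0.3744  0.0563] [ 0.402  -0.4187  0.0056  0.4623 -0.3636  0.0871]
side dish 0.94 [280. 269.  27.  25.] 522 [0.5709 0.1286 0.025 ] [0.5432 0.1051 0.0126 0.5989 0.1656 0.0363]
side dish 0.37 [292. 237.  37.  50.] 1413 [0.5517 0.0735 0.0841] [0.5182 0.0437 0.0087 0.589  0.0836 0.1277]
side vial 0.75 [257. 232.   7.  22.] 215 [0.6468 0.0407 0.0518] [0.6365 0.0293 0.014  0.6592 0.0452 0.0789]
side small_carton 0.77 [302. 158.  13.  23.] 306 [ 0.5783 -0.3629  0.0423] [ 0.554  -0.3886  0.0079  0.6066 -0.3494  0.0627]
```

```bash
cat > fit.py <<'E'
from h import *
from scipy.optimize import least_squares
np.set_printoptions(precision=4,suppress=True)
A=[]; C=[]
for n in ("scene","side"):
    z=np.load(f"{n}.npz"); P=cloud(n,z["d"],np.ones((420,560),bool)); A.append(P); C.append(z["p"][z["d"]>0])
A=np.vstack(A);C=np.vstack(C).astype(int)
# carton top
roi=(abs(A[:,0]-.555)<.07)&(abs(A[:,1]-.06)<.06)
T=A[roi&(A[:,2]>.118)&(A[:,2]<.135)]
print("top z",np.median(T[:,2]),len(T)); 
r=cv2.minAreaRect((T[:,:2]*1000).astype(np.float32)); print("top rect",r)
F=A[roi&(A[:,2]>.03)&(A[:,2]<.118)]
# +y face line fit robust
def fun(p): 
    n=np.array([-np.sin(p[0]),np.cos(p[0])]); return F[:,:2]@n-p[1]
F=F[F[:,1]>.045]
s=least_squares(fun,[-.2,.09],loss="soft_l1",f_scale=.001); print("face yaw,off",s.x, len(F))
# rail
m=(A[:,2]>.0165)&(A[:,2]<.025)&(A[:,0]>.54)&(A[:,0]<.68)&(A[:,1]>-.16)&(A[:,1]<.09)&((C.max(1)-C.min(1))<45)
Rl=A[m]; r=cv2.minAreaRect((Rl[:,:2]*1000).astype(np.float32)); print("rail",len(Rl),r,np.median(Rl[:,2])); 
for a in Rl[np.argsort(Rl[:,1])][::max(1,len(Rl)//14)]: print(a)
# tape
m=(A[:,2]<.012)&(A[:,2]>.002)&(A[:,0]>.42)&(A[:,0]<.66)&(A[:,1]>-.16)&(A[:,1]<.09)&(C[:,0]>110)&(C[:,2]>150)&(C[:,2]-C[:,0]>25)
Tp=A[m]; print("tape",len(Tp))
np.save("tape.npy",Tp); np.save("rail.npy",Rl)
im=np.zeros((600,800,3),np.uint8)
for S,c in ((Tp,(200,255,255)),(Rl,(255,150,150)),(T,(0,150,255)),(F,(0,255,0))):
    u=(400-(S[:,1]+.02)*2200).astype(int); v=(300-(S[:,0]-.54)*2200).astype(int)
    for a,b in zip(u,v): cv2.circle(im,(a,b),2,c,-1)
for gx in np.arange(.42,.68,.02): cv2.line(im,(0,int(300-(gx-.54)*2200)),(800,int(300-(gx-.54)*2200)),(50,50,50))
for gy in np.arange(-.18,.14,.02): cv2.line(im,(int(400-(gy+.02)*2200),0),(int(400-(gy+.02)*2200),600),(50,50,50))
cv2.imwrite("pics/c_top.png",im)
E
python3 fit.py
```

```text
top z 0.12607820922563606 713
top rect ((553.8704223632812, 57.717124938964844), (42.16461944580078, 72.65946197509766), 76.33890533447266)
face yaw,off [-0.2478  0.209 ] 1635
rail 316 ((597.0191650390625, -26.044448852539062), (176.181884765625, 80.85891723632812), 66.86334228515625) 0.02046391910897538
[ 0.5991 -0.1216  0.0194]
[ 0.5961 -0.1081  0.0226]
[ 0.6013 -0.0962  0.0206]
[ 0.6033 -0.079   0.0209]
[ 0.6133 -0.0583  0.0216]
[ 0.6129 -0.0405  0.0212]
[ 0.6141 -0.0293  0.0195]
[ 0.6208 -0.0189  0.0185]
[0.6224 0.0003 0.019 ]
[0.659  0.0195 0.0207]
[0.5811 0.0295 0.0213]
[0.637  0.0358 0.0169]
[0.6238 0.042  0.0205]
[0.632  0.049  0.0205]
[0.6305 0.0548 0.0182]
tape 602
```

View pics/b_scene.png

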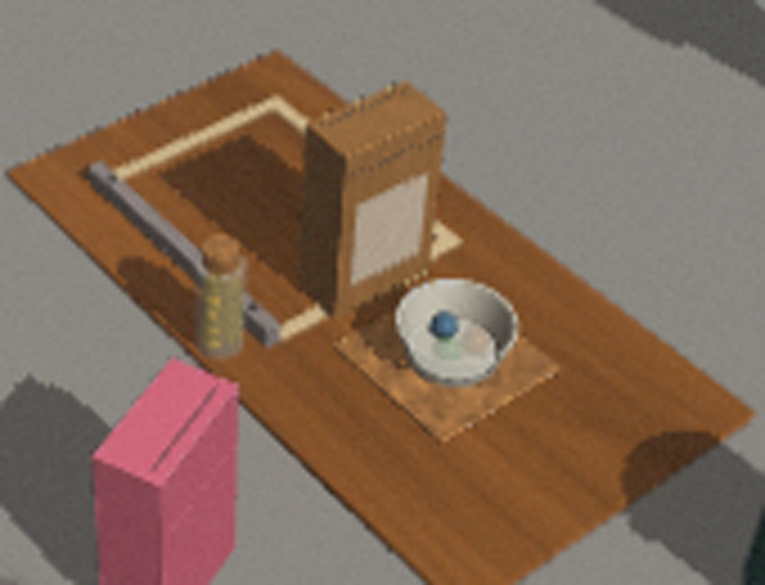

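View pics/c_top.png

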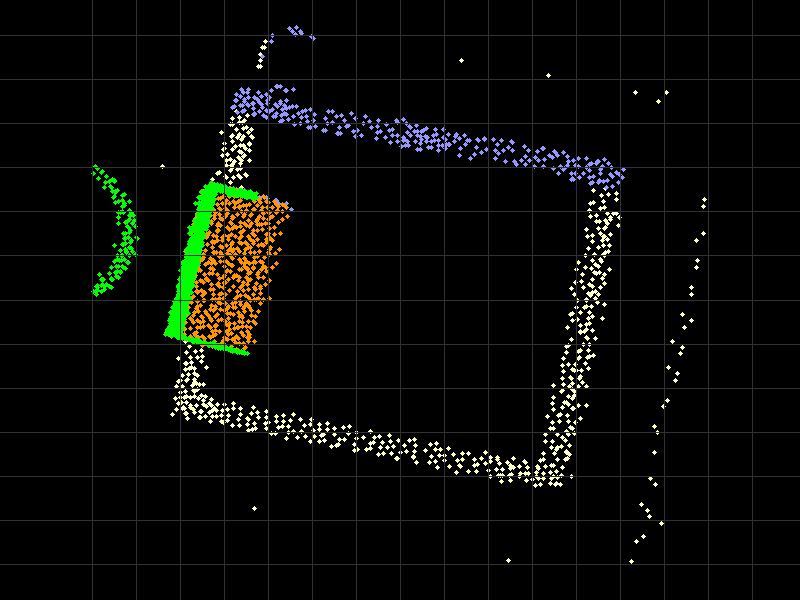

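```bash
cat > bay.py <<'E'
from h import *
from scipy.optimize import least_squares
np.set_printoptions(precision=4,suppress=True)
Tp=np.load("tape.npy")[:,:2];Rl=np.load("rail.npy")
Rl=Rl[(Rl[:,1]<.02)&(Rl[:,2]>.018)][:,:2]
def loc(p,P):
    c,s=np.cos(p[2]),np.sin(p[2]); return (P-p[:2])@np.array([[c,-s],[s,c]])
def res(p):
    b=loc(p,Tp); d=np.min([np.hypot(abs(b[:,0]+70),0*b[:,0]) ,abs(b[:,1]-85),abs(b[:,1]+85)],0) if 0 else np.min([abs(b[:,0]+.07),abs(b[:,1]-.085),abs(b[:,1]+.085)],0)
    r=loc(p,Rl)[:,0]-p[3]
    return np.r_[d,r]
s=least_squares(res,[.547,-.02,-.22,.07],loss="soft_l1",f_scale=.003)
print("bay",s.x,"cost rms",np.sqrt(np.mean(np.minimum(res(s.x),.01)**2)))
rb=loc(s.x,Rl)[:,0]; print("rail x pct",np.percentile(rb,[5,50,95]))
bay=s.x; np.save("bay.npy",bay)
# carton
c=-.2438; 
from numpy import sin,cos
A=[]
for n in ("scene","side"):
    z=np.load(f"{n}.npz"); A.append(cloud(n,z["d"],np.ones((420,560),bool)))
A=np.vstack(A); roi=(abs(A[:,0]-.555)<.07)&(abs(A[:,1]-.06)<.045)&(A[:,2]>.03)
A=A[roi]; 
def sd(p,P):
    l=loc(p,P[:,:2]); q=np.abs(np.c_[l,P[:,2]-.066])-np.array([.035,.018,.06]); 
    return np.linalg.norm(np.maximum(q,0),axis=1)+np.minimum(q.max(1),0)
s=least_squares(lambda p:sd(p,A),[.554,.058,-.24],loss="soft_l1",f_scale=.001)
print("carton",s.x,np.median(abs(sd(s.x,A)))," in bay:",loc(bay,s.x[None,:2]),s.x[2]-bay[2])
E
python3 bay.py
python3 - <<'E'
from h import *
b=np.load("bay.npy");c,s=np.cos(b[2]),np.sin(b[2])
W=lambda x,y,z:[b[0]+c*x-s*y,b[1]+s*x+c*y,z]
for n,(x,y) in (("scene",(240,170)),("side",(220,190))):
    p=np.load(f"{n}.npz")["p"].copy(); p=cv2.resize(p[y:y+130,x:x+170],None,fx=4.5,fy=4.5,interpolation=cv2.INTER_CUBIC)
    for L in ([W(-.065,-.08,.006),W(-.065,.08,.006),W(.065,.08,.006),W(.065,-.08,.006)],[W(.065,-.09,.02),W(.065,.09,.02)]):
        cv2.polylines(p,[((proj(n,L)-[x,y]+.5)*4.5).astype(int)],False,(0,0,255),1)
    cv2.imwrite(f"pics/d_{n}.png",p)
E
```

```text
bay [ 0.544  -0.0202 -0.1993  0.0709] cost rms 0.0040326677371138745
rail x pct [0.0654 0.0709 0.0758]
carton [ 0.5537  0.0574 -0.2454] 0.000958902035611664  in bay: [[-0.0058  0.0779]] -0.04616415824389131
```

View pics/d_side.png

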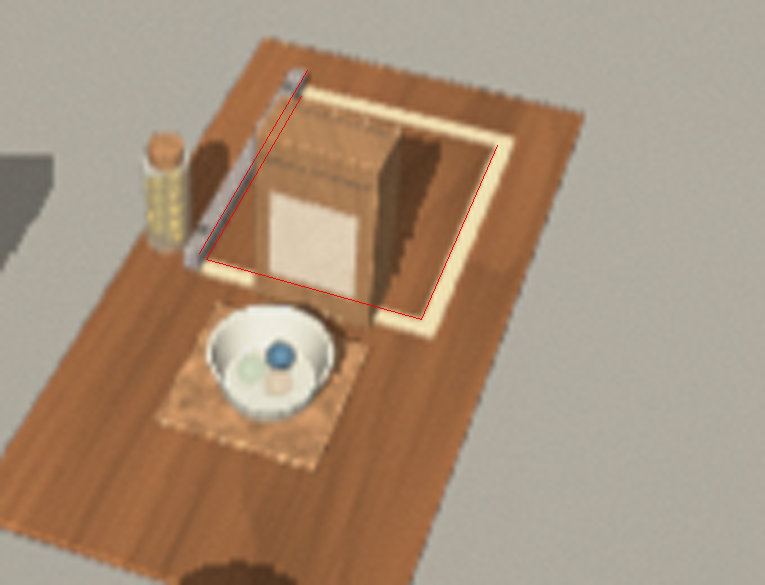

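The overlay lies on the tape and the rail face. The close crop shows the plain brown carton with the white label, standing across the near tape, so the choice holds. Next I shut the fingers, align them with the carton and go above its dish side.

>>> apply_moves(
  increments=[0,0,0,0,-7.6,0,-43,-42,0,0,0,-43,-42,0,0,0,-43,-42,0,0,0,-43,-42,0,0,0,-43,-42,0,0,0,-43,-42,0,0,0,-43,-42,0,0,0,-43,-42,0,0],
  squeeze=20,
)

```text
t: 1.88
eef_pos: [0.5085, 0.2138, 0.2313]
tool_rot: [0.001, 0.115, 0.993, 0.003]
contact_force: [0.9, -0.0, -0.0]
gripper_width: -0.002
```

>>> apply_moves(
  increments=[0,-40,-40,20,0.9,0,-35,-40,20,0,0,-5,-5,20,0,0,0,0,0,0],
)

```text
t: 2.38
eef_pos: [0.5713, 0.1033, 0.171]
tool_rot: [0.003, 0.127, 0.992, 0.003]
contact_force: [0.3, 0.1, -0.2]
gripper_width: 0.001
```

```bash
python3 - <<'E'
from h import *
o=get_obs(); print(o["eef_pos"],o["tool_rot"],o["contact_force"])
for n in ("side","wrist"):
    p,d=read_camera(n); cv2.imwrite(f"pics/e_{n}.png",p if n=="wrist" else cv2.resize(p[130:330,180:440],None,fx=3,fy=3))
ct=np.array([.5537,.0574]);th=-.2454
d=o["eef_pos"][:2]-ct; c,s=np.cos(th),np.sin(th); print("in carton frame",d@np.array([[c,-s],[s,c]]))
E
```

```text
[0.57129246 0.10327758 0.17096914] [0.00305701 0.12730333 0.99185391 0.00321513] [ 0.30439444  0.08069237 -0.17229763]
in carton frame [0.00591969 0.04877709]
```

View pics/e_side.png

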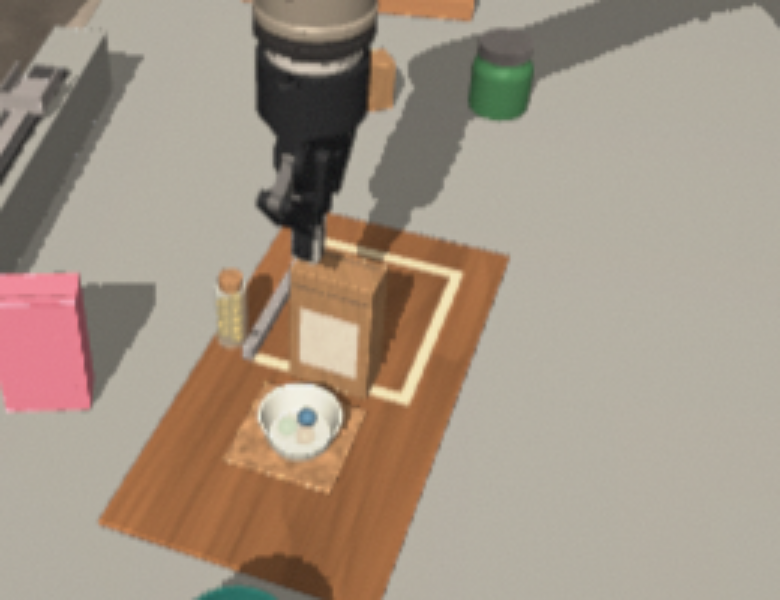

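View pics/e_wrist.png

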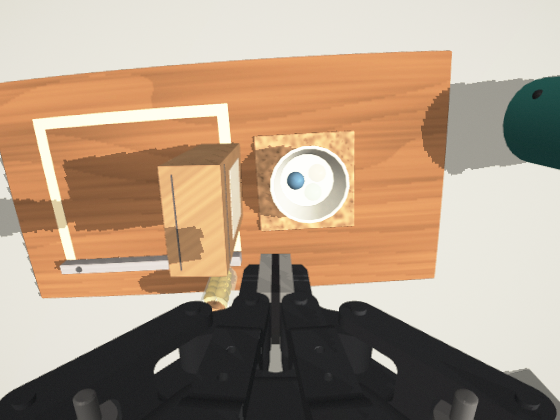

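The wrist view shows the carton at (200,210), the dish at (310,180) and the closed fingertips clear of the carton. Next I lower the tip to about 18 mm below its top.

>>> apply_moves(
  increments=[0,3,2,22,0,0,3,2,22,0,0,0,0,19,0,0,0,0,0,0,0,0,-8,0,0,0,0,-8,0,0],
)

```text
t: 3.22
eef_pos: [0.567, 0.1034, 0.1159]
tool_rot: [0.01, 0.121, 0.993, 0.008]
contact_force: [-0.3, 0.2, -0.2]
gripper_width: 0.0
```

>>> apply_moves(
  increments=[0,0,-8,8,0,0,0,-10,3,0,0,0,-10,0,0],
)

```text
t: 3.6
eef_pos: [0.5607, 0.074, 0.1049]
tool_rot: [0.011, 0.121, 0.993, 0.008]
contact_force: [0.5, 0.1, -0.4]
gripper_width: -0.001
```

```bash
cat > st.py <<'E'
from h import *
import sys
o=get_obs(); print(o["t"],o["eef_pos"],o["tool_rot"],o["contact_force"])
for n in sys.argv[2:]:
    p,d=read_camera(n); np.savez(f"{n}.npz",p=p,d=d); cv2.imwrite(f"pics/{sys.argv[1]}_{n}.png",p if n=="wrist" else cv2.resize(p[130:330,180:440],None,fx=3,fy=3))
for nm,ct,th in (("carton",np.array([.5537,.0574]),-.2454),("bay",np.array([.544,-.0202]),-.1993)):
    d=o["eef_pos"][:2]-ct; c,s=np.cos(th),np.sin(th); print("tcp in",nm,d@np.array([[c,-s],[s,c]]))
E
python3 st.py f side
```

```text
3.6 [0.56066697 0.07396246 0.10485477] [0.01065275 0.12129946 0.99252261 0.00847574] [ 0.51470673  0.05673609 -0.354318  ]
tcp in carton [0.00273449 0.01775884]
tcp in bay [-0.00230553  0.09559834]
```

View pics/f_side.png

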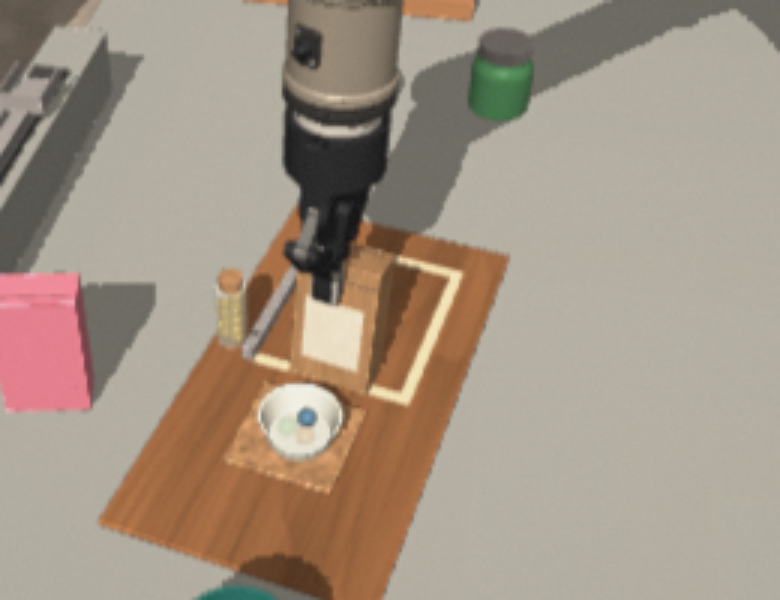

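The tip is against the label face and the carton is already tilting. I keep pushing past the tipping angle.

>>> apply_moves(
  increments=[0,0,-10,0,0,0,0,-10,0,0,0,0,-10,0,0,0,0,-8,0,0,0,0,0,0,0,0,0,0,0,0,0,0,0,0,0],
)

```text
t: 4.53
eef_pos: [0.5505, 0.0323, 0.1043]
tool_rot: [0.011, 0.123, 0.992, 0.008]
contact_force: [0.9, -0.3, -0.1]
gripper_width: 0.0
```

```bash
python3 st.py g side scene
```

```text
4.525 [0.5505105  0.0322885  0.10429024] [0.01058936 0.12256816 0.99237127 0.00801081] [ 0.89169969 -0.27799777 -0.0840834 ]
tcp in carton [ 0.00300675 -0.02513404]
tcp in bay [-0.00401022  0.05273848]
```

View pics/g_side.png

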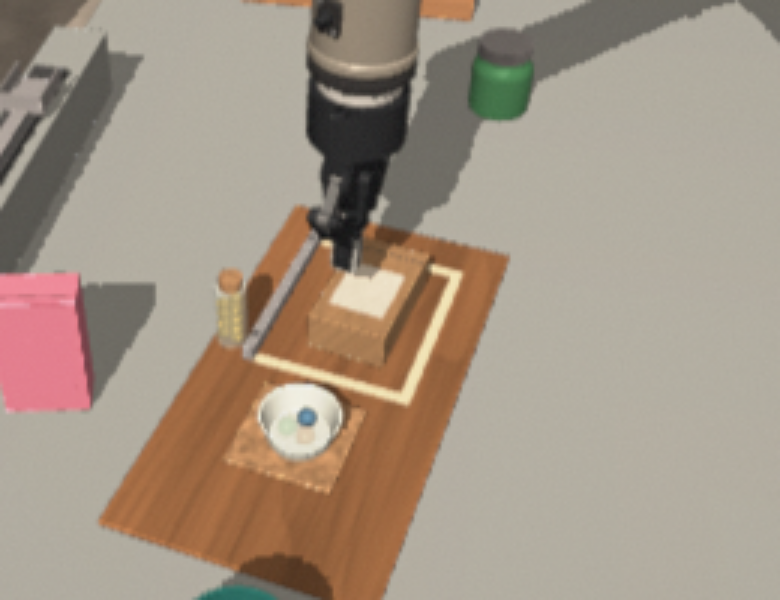

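The carton has come down flat inside the tape, with its middle near (365,305) in the crop. I retreat to the robot's side and measure it there.

>>> apply_moves(
  increments=[0,25,-15,-10,0,20,35,-15,-10,0,40,35,-15,0,0,40,15,-5,0,-2.6,40,0,0,0,0],
)

```text
t: 5.25
eef_pos: [0.4298, 0.0113, 0.1218]
tool_rot: [0.012, 0.097, 0.995, 0.008]
contact_force: [0.3, 0.2, -0.1]
gripper_width: 0.469
```

```bash
cat > lie.py <<'E'
from h import *
from scipy.optimize import least_squares
np.set_printoptions(precision=4,suppress=True)
bay=np.load("bay.npy")
def loc(p,P):
    c,s=np.cos(p[2]),np.sin(p[2]); return (P-p[:2])@np.array([[c,-s],[s,c]])
for sel in (("scene",),("side",),("scene","side")):
    A=[]
    for n in sel:
        z=np.load(f"{n}.npz")
        A.append(cloud(n,z["d"],np.ones((420,560),bool)))
    A=np.vstack(A); b=loc(bay,A[:,:2]); A=A[(abs(b[:,0])<.063)&(abs(b[:,1])<.088)&(A[:,2]>.024)&(A[:,2]<.047)]
    def sd(p,P):
        l=loc(p,P[:,:2]); q=np.abs(np.c_[l,P[:,2]-.024])-np.array([.035,.06,.018]); return np.linalg.norm(np.maximum(q,0),axis=1)+np.minimum(q.max(1),0)
    i=A[:,:2].mean(0)
    s=least_squares(lambda p:sd(p,A),[i[0],i[1],-.22],loss="soft_l1",f_scale=.001)
    l=loc(bay,s.x[None,:2])[0]; y=s.x[2]-bay[2]
    print(sel,"carton",s.x,len(A),"top z",np.percentile(A[:,2],[50,90]),"in bay",l,np.degrees(y),"far side x",l[0]+.035*np.cos(y), "spread far", l[0]+.035*np.cos(y)+.06*abs(np.sin(y)))
E
python3 st.py h side scene wrist; python3 lie.py
```

```text
5.25 [0.42984465 0.01130495 0.12175043] [0.01198085 0.09703427 0.99517533 0.00817785] [ 0.3450153   0.22411363 -0.13437001]
tcp in carton [-0.10894614 -0.07480401]
tcp in bay [-0.11813314  0.00828047]
('scene',) carton [ 0.534  -0.0241 -0.2359] 955 top z [0.0421 0.0439] in bay [-0.009  -0.0059] -2.0995719736918077 far side x 0.025977894337111358 spread far 0.028176068932374385
('side',) carton [ 0.5344 -0.0216 -0.2443] 983 top z [0.0425 0.0442] in bay [-0.009  -0.0033] -2.5829300076078585 far side x 0.025931557360155722 spread far 0.0286354792748879
('scene', 'side') carton [ 0.5343 -0.0227 -0.2403] 1938 top z [0.0423 0.0441] in bay [-0.009  -0.0044] -2.3527071848016954 far side x 0.025971944259729755 spread far 0.028435001154695393
```

View pics/h_wrist.png

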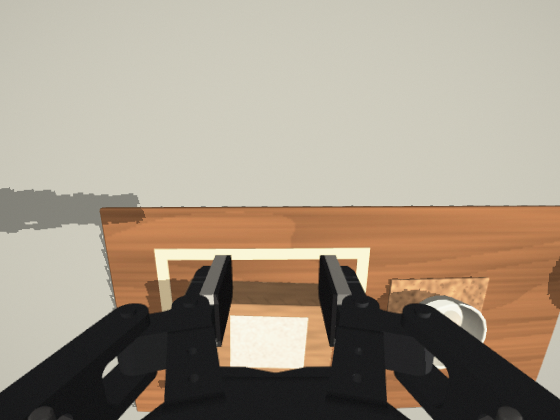

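View pics/h_side.png

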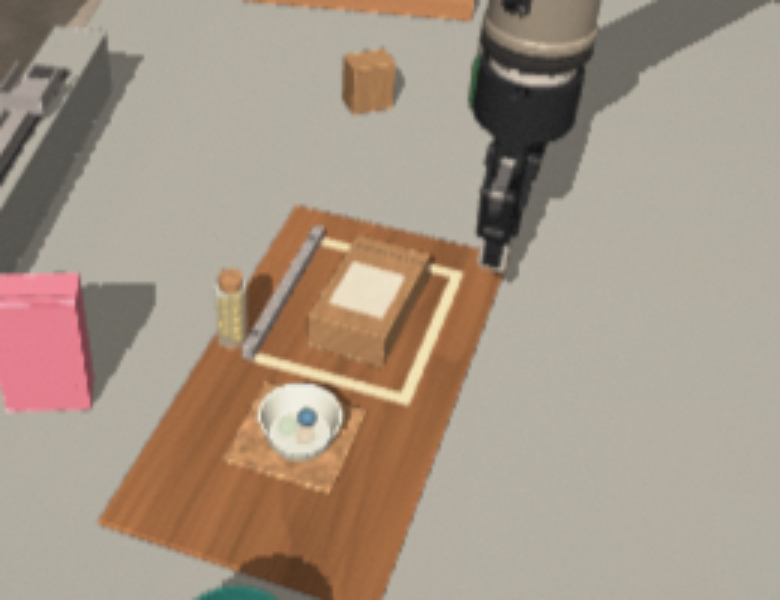

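The carton lies at bay x = -9 mm, y = -4 mm, turned -2.4°, and needs about 39 mm of travel to the rail. I lower the part-open fingers, which give two push points, on its robot side.

>>> apply_moves(
  increments=[40,-6,-7,30,0,40,-6,-6,30,0,40,-6,-2,25,0,40,0,0,15,0,40,0,0,8,0,40,0,0,0,0],
)

```text
t: 6.15
eef_pos: [0.4598, -0.004, 0.0106]
tool_rot: [0.016, 0.097, 0.995, 0.009]
contact_force: [-0.5, 1.0, -0.2]
gripper_width: 0.468
```

```bash
python3 st.py i side
```

```text
6.15 [ 0.45976155 -0.00395806  0.01058644] [0.01646602 0.09694256 0.99511465 0.00882271] [-0.50245764  0.97604185 -0.15663656]
tcp in carton [-0.07621748 -0.0823416 ]
tcp in bay [-0.08578661 -0.00075736]
```

View pics/i_side.png

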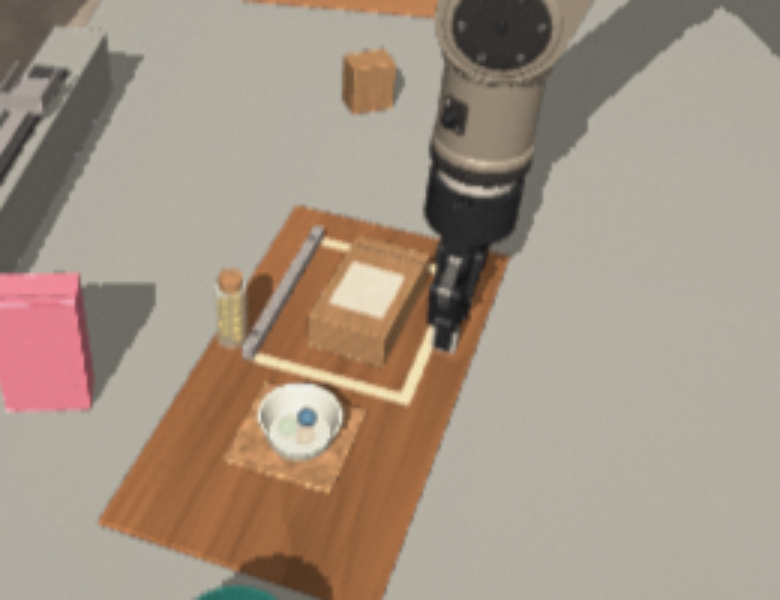

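>>> apply_moves(
  increments=[40,-8,-2,-8,0,40,-10,-2,-2,0,40,-10,0,0,0,40,-10,0,0,0,40,-10,0,0,0],
)

```text
t: 6.82
eef_pos: [0.5097, -0.018, 0.0252]
tool_rot: [0.018, 0.097, 0.995, 0.009]
contact_force: [-1.1, -0.4, -0.5]
gripper_width: 0.469
```

```bash
python3 st.py j side scene; python3 lie.py
```

```text
6.825 [ 0.50973535 -0.01802793  0.02521497] [0.01805373 0.09683198 0.99509378 0.00927335] [-1.05691888 -0.41011312 -0.53932716]
tcp in carton [-0.02432269 -0.08384909]
tcp in bay [-0.03401643 -0.00465475]
('scene',) carton [ 0.5572 -0.0272 -0.193 ] 1039 top z [0.0423 0.044 ] in bay [ 0.0144 -0.0043] 0.35799283064925375 far side x 0.04938073901672496 spread far 0.049755625793088426
('side',) carton [ 0.5528 -0.0238 -0.2095] 847 top z [0.0426 0.0445] in bay [ 0.0094 -0.0019] -0.5864386999426578 far side x 0.044438880698172624 spread far 0.045052987146139006
('scene', 'side') carton [ 0.5567 -0.0256 -0.1856] 1886 top z [0.0424 0.0443] in bay [ 0.0136 -0.0029] 0.7833203470616851 far side x 0.04859242578497525 spread far 0.04941269138096347
```

View pics/j_side.png

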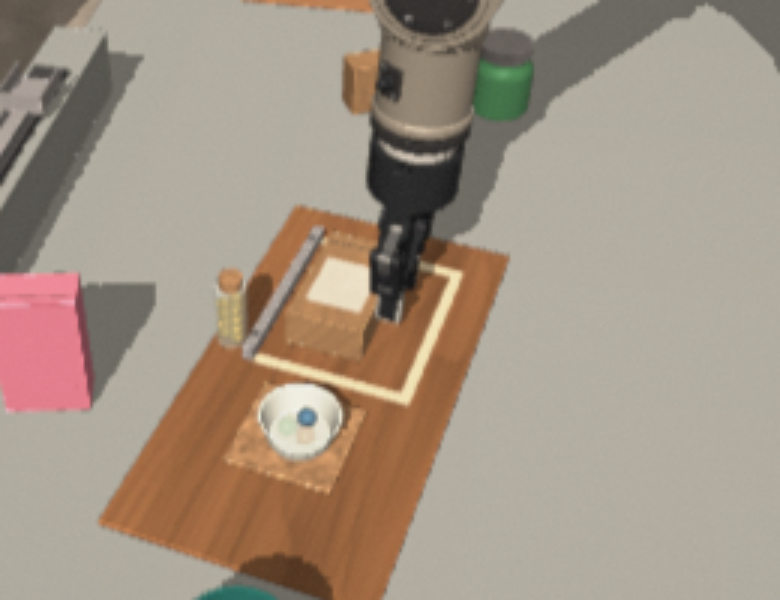

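The carton has turned parallel to the rail and has about 17 mm to go. I close in gently.

>>> apply_moves(
  increments=[40,-6,0,2,0,40,-4,0,2,0,40,-3,0,0,0],
)

```text
t: 7.3
eef_pos: [0.5221, -0.0203, 0.0209]
tool_rot: [0.017, 0.097, 0.995, 0.009]
contact_force: [-1.7, 0.5, 0.9]
gripper_width: 0.468
```

```bash
python3 st.py k
```

```text
7.3 [ 0.52206587 -0.02032979  0.02092657] [0.0167515  0.09672743 0.99512671 0.00927486] [-1.74267499  0.47298983  0.91118343]
tcp in carton [-0.01180237 -0.08308636]
tcp in bay [-0.02147426 -0.00446981]
```

>>> apply_moves(
  increments=[40,-3,0,0,0,40,-2,0,0,0],
)

```text
t: 7.55
eef_pos: [0.5266, -0.0211, 0.0208]
tool_rot: [0.016, 0.097, 0.995, 0.009]
contact_force: [-6.1, 1.1, 5.1]
gripper_width: 0.469
```

>>> apply_moves(
  increments=[40,-2,0,0,0],
)

```text
t: 7.68
eef_pos: [0.5267, -0.0212, 0.0206]
tool_rot: [0.014, 0.097, 0.995, 0.009]
contact_force: [-8.6, 2.2, 7.4]
gripper_width: 0.465
```

>>> apply_moves(
  increments=[40,-2,0,0,0],
)

```text
t: 7.8
eef_pos: [0.5266, -0.0213, 0.0204]
tool_rot: [0.012, 0.097, 0.995, 0.009]
contact_force: [-7.3, 2.3, 5.8]
gripper_width: 0.474
```

```bash
python3 st.py l side scene; python3 lie.py
```

```text
7.8 [ 0.52657333 -0.02126154  0.0203689 ] [0.0118909  0.09660002 0.99520727 0.00946168] [-7.34873926  2.31780851  5.8135882 ]
tcp in carton [-0.00720358 -0.08289513]
tcp in bay [-0.01687155 -0.00449072]
('scene',) carton [ 0.5664 -0.0289 -0.2057] 891 top z [0.0424 0.0441] in bay [ 0.0237 -0.0042] -0.3675636514754251 far side x 0.05872941896667858 spread far 0.05911432808226083
('side',) carton [ 0.5665 -0.0265 -0.2164] 814 top z [0.0424 0.0443] in bay [ 0.0234 -0.0017] -0.9808254177874405 far side x 0.05837976354906163 spread far 0.05940683135971326
('scene', 'side') carton [ 0.5665 -0.0275 -0.2118] 1705 top z [0.0424 0.0443] in bay [ 0.0236 -0.0027] -0.7173607655595243 far side x 0.05857028669602535 spread far 0.05932148550660251
```

View pics/l_side.png

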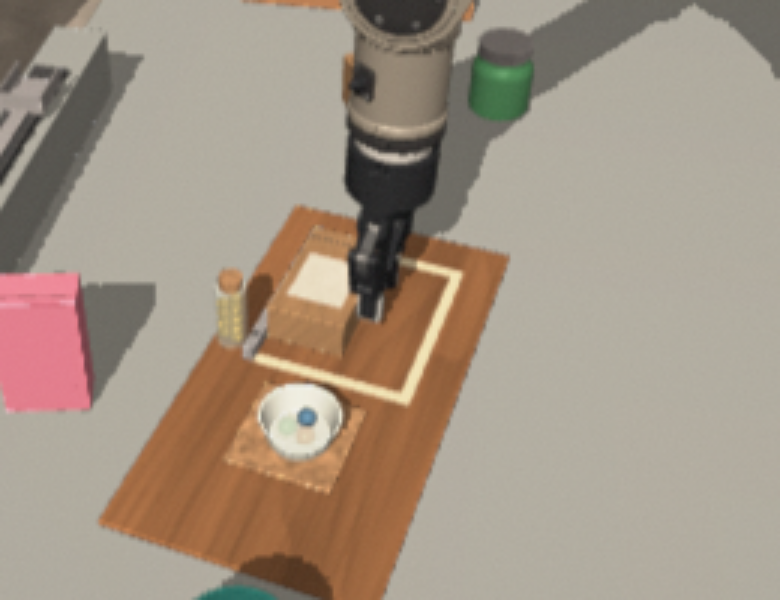

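Motion has stopped and the force rose to about 9 N, so the carton has met the rail. I back off and check.

>>> apply_moves(
  increments=[40,15,0,0,0,40,20,0,-15,0,40,35,0,-35,0,40,35,0,-35,0,40,10,0,-10,0,40,0,0,0,0],
)

```text
t: 8.65
eef_pos: [0.4087, 0.0001, 0.115]
tool_rot: [0.016, 0.097, 0.995, 0.01]
contact_force: [-0.5, -1.4, 0.4]
gripper_width: 0.468
```

```bash
python3 st.py m side scene wrist; python3 lie.py; python3 - <<'E'
from h import *
for n,(x,y) in (("scene",(240,170)),("side",(220,190))):
    p=np.load(f"{n}.npz")["p"]
    cv2.imwrite(f"pics/n_{n}.png",cv2.resize(p[y:y+130,x:x+170],None,fx=4.5,fy=4.5,interpolation=cv2.INTER_CUBIC))
E
```

```text
8.65 [4.08685978e-01 5.17114313e-05 1.15044620e-01] [0.01640785 0.09661719 0.99513331 0.01027561] [-0.50797958 -1.38393591  0.36097761]
tcp in carton [-0.12673699 -0.09086049]
tcp in bay [-0.13664504 -0.00693907]
('scene',) carton [ 0.5727 -0.0303 -0.1947] 834 top z [0.0424 0.0441] in bay [ 0.0302 -0.0042] 0.2629999431976182 far side x 0.0651918194344668 spread far 0.06546723136378756
('side',) carton [ 0.5732 -0.0278 -0.1959] 937 top z [0.0425 0.0443] in bay [ 0.0301 -0.0017] 0.19029959984951186 far side x 0.06514408810317864 spread far 0.06534336901174315
('scene', 'side') carton [ 0.573  -0.0288 -0.1991] 1771 top z [0.0424 0.0443] in bay [ 0.0301 -0.0028] 0.0076369895010785895 far side x 0.06514937715846104 spread far 0.06515737459514141
```

View pics/n_scene.png

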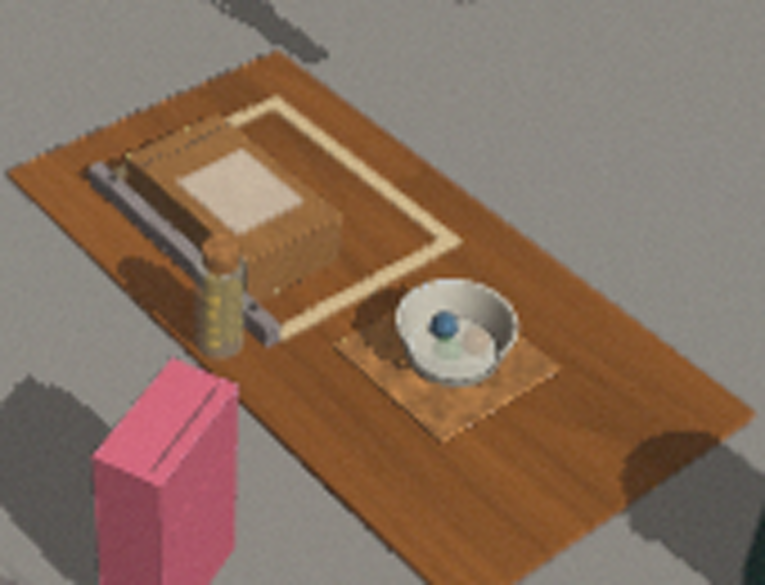

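View pics/n_side.png

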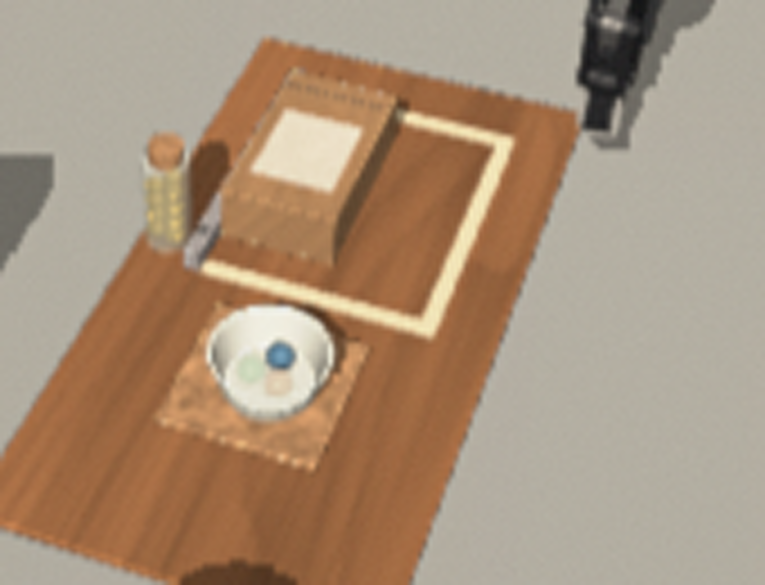

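View pics/m_wrist.png

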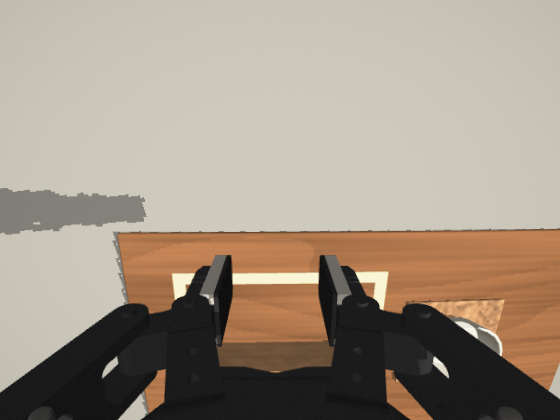

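The carton lies flat with its far side at bay x = 65.1 mm, against a rail face at 65 mm. It is parallel to the rail within about 0.3° and inside the tape. The dish and vial have not moved, and the robot is clear.

```bash
python3 -c "
from station import *
print(hand_in())"
```

```text
the job is handed in; nothing more can be done
None
```

The carton is lying flat on its broad face inside the tape, with its long side flush along the steel rail. I handed the job in at about 8.7 s of the 40 s; it reports no verdict.

**What I did:** I tipped the brown carton towards the bay with the closed fingertips, about 20 mm below its top. I then pushed it sideways with both fingertips on its robot-side face until it stopped against the rail, with a measured force of about 12 N at most. I did not grasp or lift it.

**Last checks, with the arm backed off:**
- **Flush with the rail:** the far side measured 65.1–65.2 mm in both fixed cameras, against a rail face at 65 mm. It is parallel to the rail within 0.3°, and the calibration is only good to about 2 mm.
- **Inside the tape:** the ends of the carton are at about -63 and +57 mm, within the ±80 mm edges. The two cameras disagreed by 2.5 mm along the rail, which does not matter here.
- **Other things:** the dish, vial and pink carton look unmoved in the pictures, and the robot was touching nothing. I did not re-measure the mug, jar or small carton after the last push; the arm passed well above the mug and never went near the other two.

One check disagreed earlier: while the fingers still touched the carton, the fit suggested a 6 mm gap to the rail. Finger points probably got into that fit, and the gap was gone once the arm was clear.

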